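# Lid on the coffee grinder, held at the half mark

## Robot

A 6-joint arm with a two-finger parallel gripper is mounted at the origin on the work surface. World frame = base frame: x ahead of the robot, y to its left, z up, the work surface at z = 0. Lengths are in m, angles in degrees, forces in N, time in s.
With the tool pointing down it reaches from about 0.375 to 0.9 m from the base axis. Payload 3.1 kg.
Tool frame: the origin (TCP) lies midway between the tips of the shut fingers; the grasp point (between the pads) lies 19 mm behind it; z points along the fingers, y is the line along which they close (so a half turn about z gives the same grasp; the last joint's range is limited). The gripper opens to 87 mm and grips with 3 to 60 N. Pads are 19 mm wide; open, the fingers measure 117 mm over their backs; the gripper's body (75 mm by 190 mm) begins 51 mm behind the grasp point.
Start: joints at [65.804, 30.224, 82.088, -0, 67.689, -10.227], TCP at [0.151, 0.607, 0.223] pointing down, gripper open.
Joint ranges: [-176.69, 176.69], [-43.24, 126.21], [12.49, 139.97], [-82, 262], [0, 151.66], [-163.58, 163.58]. Speed limits (degrees/s): [159.86, 159.86, 180, 180, 180, 180].

## Interface

Orientations are given as a 3x3 rotation matrix whose columns are the frame's x, y, z axes.
In Python, from rig import bot gives the robot as it stands.
- The arm moves only by the tool send_path, called after "Call:" as a command line: name --pt "numbers of a row" for each row, then --argument value for the rest. Schema: {"type":"object","properties":{"moves":{"type":"array","items":{"type":"array","items":{"type":"number"},"minItems":7,"maxItems":7},"minItems":1,"maxItems":20},"only":{"type":"string"},"quiet":{"type":"boolean"},"lines":{"type":"string"}},"required":["moves"],"additionalProperties":false}. moves is a list of rows, 1 to 20 of them, each of 7 numbers: dx, dy, dz in units of 20 mm, then a rotation vector rx, ry, rz in degrees, then the opening from 0.0 (shut) to 1.0 (fully open); each row is the pose to reach, as a shift and turn from the pose commanded when the call began, along the tool's axes at that moment; what a row does not reach only later rows make up. A row lasts 1/10 s, in which the tool goes at most 0.05 m and 8.59 degrees, less where a joint would pass 70% of its speed; a pose out of reach is approached as far as the arm can. The fingers move at their own pace and stop on an object; the grip force is fixed at half the most. Time passes only in rows, so rows that do not move let the fingers close. The tool returns the time, the measured TCP pose, the force, the opening and the grip force at its end. only (a regular expression) keeps the lines of the reply that match it, lines (a string "A,B") keeps lines A to B, and quiet returns only ok. Input that does not fit is refused with a message, and nothing moves.
- bot.read_state(): the state, without advancing time (a new reading comes with each control period).
- bot.capture(name): name is "scene" or "side" or "wrist"; returns a dict with "color" (420x560x3 uint8, red, green, blue), "K" (3x3 intrinsics, pixels), "view" (4x4, takes a point from world to camera coordinates); the wrist camera has in their place "mount" (4x4, takes a point from camera to tool coordinates, whose origin is the TCP and whose axes are the flange's). Camera axes: x right, y up, looking along -z (the intrinsics and any distortion apply to the point x, -y, -z); pixel columns grow to the right and rows downward; lengths in m; the calibration is good to about 2 mm. A picture is of the moment at which its call begins: read the wrist's pose just before it. There is no depth.
- bot.hand_in(): hands the job in; it is judged then, once.
The state is a dict: "time_s": time; "joint_positions": joint angles; "qvel": joint speeds; "tau": joint torques, N m; "position": TCP position; "tcp_rot": TCP orientation; "force": force on the tool from outside, world axes, zero at the start; "moment": the same for the moment, N m; "opening": opening from 0.0 (shut) to 1.0 (fully open); "grasp_force": force on a finger pad.
Only numpy, scipy, OpenCV 4.12 (cv2) and the standard library are available. Lean on these libraries where they do the work, as an engineer would, in place of code of your own. Each camera call takes 0.05 s, during which the arm holds its last target. There are 200 camera calls.

## Task

Lift the handled steel dosing cup off the grinder's mouth and set it down upright on the round cork mat without dropping it, then let go of it. Put the grinder's lid into the mouth until it is fully home and twist it clockwise (seen from above) halfway to the lock, well short of the lock click, and finish still gripping the lid and holding it at the half mark, because the return spring would turn it back. Leave the other things on the counter where they are.

Things in the scene. Friction and masses are not known exactly. Their poses are not given: they have to be found in the camera images.
- grinder: Fixed round coffee grinder, steel body, black collar 124 mm across, 115 mm tall; origin at the centre of its underside, z up. Metal marks on the black rim, 3 mm high, alike on both sides: a round stud at each mouth gap (open: lid bar in line with it), then clockwise from above one rib at 0.69 rad (half mark), then two ribs at 1.29 rad (lock click).
- grinder_mouth (a point): Centre of the mouth, level with the top of its 6 mm thick aluminium flange, 115 mm above the counter; axes as the grinder's. Round opening 77 mm across, with two gaps in the flange on the grinder's +x and -x sides, about 19 mm wide at the opening, wider outward, reaching 53 mm from the axis.
- switch_ring (a joint): Spring ring inside the mouth, pushed by the lid's lugs, rad: 0 at rest (open), grows clockwise from above, 0.6 half way, 1.2 lock click (end stop). The lid turns free for about 0.09 rad first, so the ring reads 0.09 less than the lid's turn from the open mark. Return torque 0.04 N m at 0, 0.11 at 0.6: it turns an unheld lid back.
- lid: Loose grinder lid, about 0.15 kg, right way up on the counter; origin at the centre of its underside. Black plug 72 mm across, 18 mm deep, bevelled below; two lugs on lid +x and -x, 12 mm wide, 4.5 to 9.5 mm above the origin, out to 49 mm from the axis (either way round fits); steel disc 96 mm across, 18 to 24 mm up. Fully home: disc on the flange, origin 18 mm below grinder_mouth.
- lid_bar (a point): Centre of the lid's upright black grip bar, 39 mm above the lid's origin: 60 mm long along the lid's x axis (over the lugs), 14 mm wide, 24 to 54 mm above the origin. The lugs drop through the flange gaps when the bar lies along the grinder's x axis; then they turn under the flange.
- cup: Loose open steel dosing cup, about 0.2 kg, standing on the grinder's flange over the mouth: 86 mm across (base 92 mm), 80 mm tall, wall 3 mm; origin at the centre of its underside, z up. One handle, on its -x side.
- cup_handle (a point): Middle of the cup's upright black handle grip, 80 mm from the cup's axis towards its -x, 48 mm above its underside: 12 mm thick radially, 14 mm wide across, 60 mm tall (18 to 78 mm above the underside), 31 mm clear of the wall; joined to the cup by two arms 10 mm thick, 12 mm wide, 72 and 23 mm above the underside.
- mat: Fixed round cork mat, 150 mm across, 4 mm thick; origin at the centre of its underside. On the left or right of the grinder, the lid on the other side.
- mug: White mug 80 mm across, 85 mm tall, beyond the grinder; leave alone.
- tamper: Steel tamper 58 mm across, 90 mm tall, beyond the grinder; leave alone.
- bean_jar: Amber glass jar with steel cap, 90 mm across, 150 mm tall, at the left; leave alone.
- portafilter: Portafilter lying flat, steel basket 66 mm across with a 130 mm black handle, 30 mm tall, at the right; origin under the basket; leave alone.
- spoon: Spoon lying across in front of the robot; leave alone.
- sugar_pot: White lidded sugar pot 84 mm across, 83 mm tall, at the left; leave alone.

How it is judged:
By the outcome, as a careful person would: the job done as asked, in the order asked, and still so for the second after the job is handed in, while the arm keeps its last pose, push and grip.
It also fails if it takes over 64 s, if anything falls off the work surface, if the arm or the gripper's body presses on something with over 40 N, if the wrist force passes 120 N, or if a joint passes its speed limit or range.

## Working session

There is one attempt and no reset: what is moved stays moved. The work goes in short steps, Python scripts to look and compute and a tool call to move; the robot and the scene stay as the last step left them, time stands still between calls to the robot, and variables do not carry over. Pictures are saved under pics/ and viewed, at most 10 in all, crops included, and the job is handed in when it is done.

```bash
ls; mkdir -p pics; python3 - <<'E'
from rig import bot
import cv2,numpy as np
s=bot.read_state();print(s['time_s'],s['position'],s['tcp_rot'],s['opening'])
for n in("scene","side"):
    c=bot.capture(n);cv2.imwrite(f'pics/{n}0.png',c['color'][:,:,::-1]);print(n,c['K'],c['view'],[k for k in c])
c=bot.capture("wrist");print(c['K'],c['mount'])
E
```

```text
pics
rig.py
0.0 [0.15054305 0.6058358  0.22155949] [[-9.70427571e-01  2.41390839e-01 -8.89646744e-04]
 [ 2.41392184e-01  9.70425555e-01 -2.01379291e-03]
 [ 3.77224776e-04 -2.16899393e-03 -9.99997577e-01]] 1.001884246664033
scene [[490.1502905    0.         283.34304703]
 [  0.         490.1502905  200.47258719]
 [  0.           0.           1.        ]] [[-8.40274862e-01  5.42159214e-01  1.24191713e-03  4.79415238e-01]
 [-3.60641633e-01 -5.60654143e-01  7.45388855e-01  1.14729537e-01]
 [ 4.04815722e-01  6.25883630e-01  6.66628767e-01 -1.68890989e+00]
 [ 0.00000000e+00  0.00000000e+00  0.00000000e+00  1.00000000e+00]] ['color', 'K', 'view']
side [[433.47082743   0.         291.35334078]
 [  0.         433.47082743 211.55977297]
 [  0.           0.           1.        ]] [[-0.98071006 -0.19506084 -0.01261136  0.54151899]
 [ 0.13651511 -0.72967835  0.67002472 -0.15181801]
 [-0.13989782  0.65537834  0.74223165 -1.47744307]
 [ 0.          0.          0.          1.        ]] ['color', 'K', 'view']
[[368.25620289   0.         280.34923733]
 [  0.         368.25620289 213.99278708]
 [  0.           0.           1.        ]] [[-1.69062255e-03  9.66310136e-01  2.57374946e-01  7.06515063e-02]
 [ 9.99998529e-01  1.70831157e-03  1.54876283e-04  1.58268975e-04]
 [-2.90018077e-04  2.57374830e-01 -9.66311602e-01 -1.61909683e-01]
 [ 0.00000000e+00  0.00000000e+00  0.00000000e+00  1.00000000e+00]]
```

View pics/scene0.png

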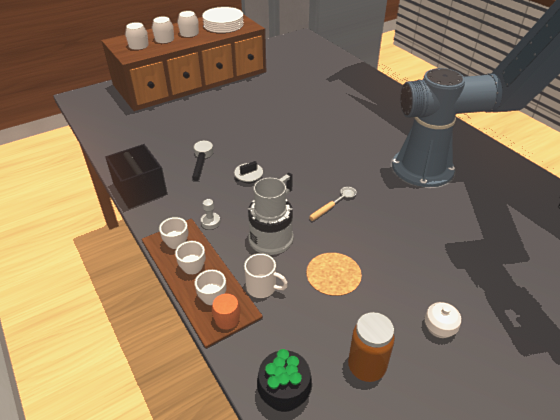

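View pics/side0.png

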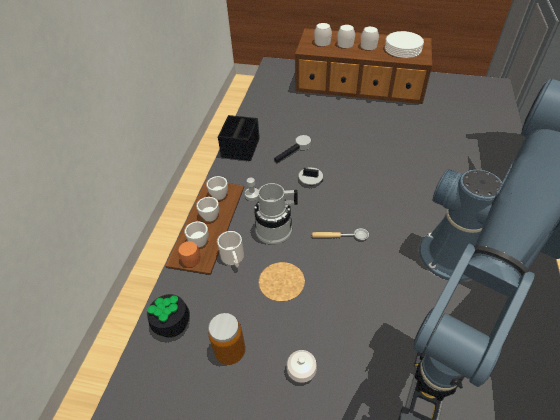

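Scene: cup on the grinder at (270,195), its handle at (287,182) towards the robot; lid at (249,172), mat at (334,273). Side: cup (271,197), handle (295,197), lid (311,177), mat (282,281).

```bash
cat > h.py <<'E'
import numpy as np,cv2
from rig import bot
def snap(n):
    s=bot.read_state();c=bot.capture(n)
    if n=="wrist":
        T=np.eye(4);T[:3,:3]=s['tcp_rot'];T[:3,3]=s['position']
        W=T@c['mount']          # camera->world
    else: W=np.linalg.inv(c['view'])
    return c['color'],c['K'],W
def ray(K,W,u,v):
    d=W[:3,:3]@np.array([(u-K[0,2])/K[0,0],-(v-K[1,2])/K[1,1],-1.]);return W[:3,3],d
def plane(K,W,u,v,z):
    o,d=ray(K,W,u,v);return o+d*(z-o[2])/d[2]
def tri(rays):
    A=0;b=0
    for o,d in rays:
        d=d/np.linalg.norm(d);P=np.eye(3)-np.outer(d,d);A=A+P;b=b+P@o
    p=np.linalg.solve(A,b);return p,[np.linalg.norm(np.cross(p-o,d/np.linalg.norm(d)))for o,d in rays]
def proj(K,W,p):
    q=np.linalg.inv(W)@np.append(p,1);return K[0,2]+K[0,0]*q[0]/-q[2],K[1,2]+K[1,1]*q[1]/q[2]
E
python3 - <<'E'
from h import *
a=snap("scene");b=snap("side")
for n,p,q in[("cuprim",(270,186),(271.5,192)),("handle",(288,181),(295,197)),("lid",(249,172),(311,177)),("mat",None,None)]:
    if n=="mat":
        r=[]
        for im,c in((a,(334,273)),(b,(282,281))):
            h=cv2.cvtColor(im[0],cv2.COLOR_RGB2HSV);m=cv2.inRange(h,(8,90,120),(25,255,255))
            k,l,st,ce=cv2.connectedComponentsWithStats(m);j=l[c[1]-8:c[1]+8,c[0]-8:c[0]+8].max()
            e=cv2.fitEllipse(cv2.findContours((l==j).astype(np.uint8),0,1)[0][0]);print(e)
            print(plane(im[1],im[2],*e[0],.004));r.append(ray(im[1],im[2],*e[0]))
        print(n,tri(r))
    else: print(n,tri([ray(*a[1:],*p),ray(*b[1:],*q)]))
f=lambda i,x,y:cv2.resize(i[y:y+100,x:x+130],None,fx=5,fy=5,interpolation=2)[:,:,::-1]
cv2.imwrite('pics/z.png',cv2.resize(np.hstack([f(a[0],210,150),f(b[0],220,155)]),(800,308*1)))
E
```

```text
cuprim (array([0.61521534, 0.00263583, 0.19831765]), [np.float64(0.0007101181385347842), np.float64(0.0007101181385348189)])
handle (array([ 0.54181693, -0.02090924,  0.1657132 ]), [np.float64(6.352736350870059e-05), np.float64(6.35273635087484e-05)])
lid (array([ 0.52780303, -0.27796531,  0.02027942]), [np.float64(0.00035629152461818907), np.float64(0.0003562915246180148)])
((333.4384460449219, 273.6151123046875), (42.462371826171875, 55.16056823730469), 98.0189437866211)
[0.54609111 0.21314608 0.004     ]
((281.25140380859375, 281.3541564941406), (38.562950134277344, 45.165321350097656), 86.82769012451172)
[0.54407846 0.20929278 0.004     ]
mat (array([0.54431638, 0.20978771, 0.00171454]), [np.float64(0.0016341132887978459), np.float64(0.0016341132887979734)])
```

View pics/z.png

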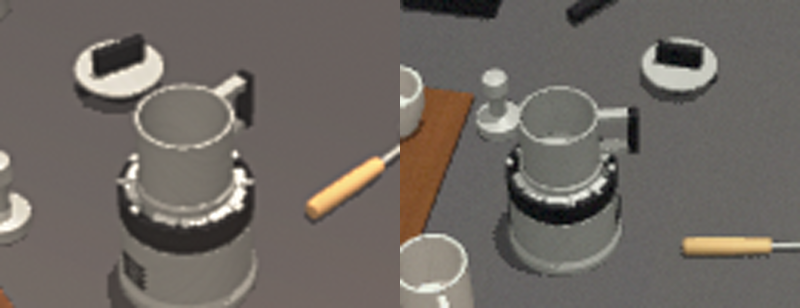

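The crop shows the cup's handle pointing towards the robot and slightly right; the lid's bar lies roughly across the view. I move over the cup for wrist views.

```bash
cat >> h.py <<'E'
from scipy.spatial.transform import Rotation as Ro
def go(p,yaw):
    "row (tool axes) for TCP p, tool down, tool y at heading yaw deg"
    s=bot.read_state();R=np.array(s['tcp_rot']);a=np.radians(yaw)
    y=np.array([np.cos(a),np.sin(a),0]);z=np.array([0,0,-1.]);T=np.c_[np.cross(y,z),y,z]
    print('row',np.round(R.T@(np.array(p)-s['position']),4),np.round(Ro.from_matrix(R.T@T).as_rotvec(True),2))
E
python3 -c "
from h import *
go((.50,-.03,.35),107.8)"
```

```text
row [-0.4925 -0.5332 -0.1275] [-5.000e-02 -2.000e-02 -3.177e+01]
```

Units first: shifts go in units of 20 mm. So -0.533 m is -26.65, -0.492 m is -24.6.

Call:
send_path --pt "0 0 -2.5 0 0 0 1" --pt "-2 -2 -5 0 0 -3 1" --pt "-24.6 -26.65 -6.35 0 0 -32 1" --pt "-24.6 -26.65 -6.35 0 0 -32 1" --pt "-24.6 -26.65 -6.35 0 0 -32 1" --pt "-24.6 -26.65 -6.35 0 0 -32 1" --pt "-24.6 -26.65 -6.35 0 0 -32 1" --pt "-24.6 -26.65 -6.35 0 0 -32 1" --pt "-24.6 -26.65 -6.35 0 0 -32 1" --pt "-24.6 -26.65 -6.35 0 0 -32 1" --pt "-24.6 -26.65 -6.35 0 0 -32 1" --pt "-24.6 -26.65 -6.35 0 0 -32 1" --pt "-24.6 -26.65 -6.35 0 0 -32 1" --pt "-24.6 -26.65 -6.35 0 0 -32 1" --pt "-24.6 -26.65 -6.35 0 0 -32 1" --pt "-24.6 -26.65 -6.35 0 0 -32 1" --pt "-24.6 -26.65 -6.35 0 0 -32 1" --pt "-24.6 -26.65 -6.35 0 0 -32 1" --pt "-24.6 -26.65 -6.35 0 0 -32 1" --pt "-24.6 -26.65 -6.35 0 0 -32 1"

```text
time_s: 2.25
position: [0.4987, -0.0281, 0.3495]
tcp_rot: [[-0.95, -0.311, -0.001], [-0.311, 0.95, 0.0], [0.001, 0.001, -1.0]]
force: [0.0, -0.1, -0.1]
opening: 0.998
grasp_force: 0.0
```

```bash
python3 - <<'E'
from h import *
c,K,W=snap("wrist");cv2.imwrite('pics/w1.png',c[:,:,::-1]);np.savez('w1.npz',c=c,K=K,W=W)
print(bot.read_state()['position'],proj(K,W,[.615,.0026,.195]),proj(K,W,[.542,-.021,.193]))
E
```

```text
[ 0.49886743 -0.02807388  0.3496226 ] (np.float64(272.75996616579073), np.float64(320.6821671846951)) (np.float64(272.54486552523105), np.float64(244.71796819259583))
```

View pics/w1.png

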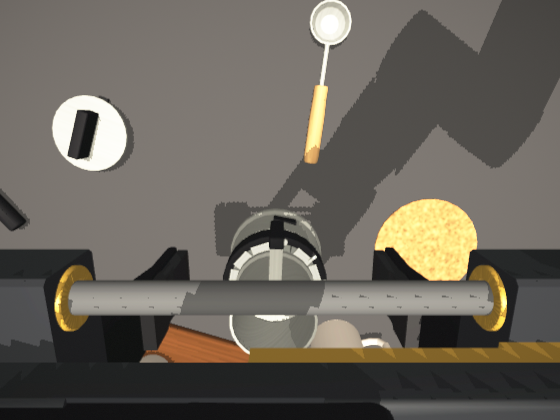

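Wrist view: handle end at about (277,235), cup rim centre hidden at (273,320) behind the gripper, lid bar at (83,134), lid disc (90,133), mat (427,240). Move 0.1 m onward for a second view.

In the tool's units: -0.1 m is -5, -0.05 m is -2.5.

Call:
send_path --pt "-2.5 0 0 0 0 0 1" --pt "-5 0 0 0 0 0 1" --pt "-5 0 0 0 0 0 1" --pt "-5 0 0 0 0 0 1" --pt "-5 0 0 0 0 0 1"

```text
time_s: 2.8
position: [0.5933, 0.0021, 0.3495]
tcp_rot: [[-0.951, -0.311, -0.002], [-0.311, 0.951, -0.0], [0.001, 0.0, -1.0]]
force: [-0.6, 0.6, 0.6]
opening: 1.0
grasp_force: 0.0
```

```bash
python3 - <<'E'
from h import *
c,K,W=snap("wrist");cv2.imwrite('pics/w2.png',c[:,:,::-1]);np.savez('w2.npz',c=c,K=K,W=W)
print(bot.read_state()['position'])
E
```

```text
[0.59329658 0.00183555 0.34979018]
```

View pics/w2.png

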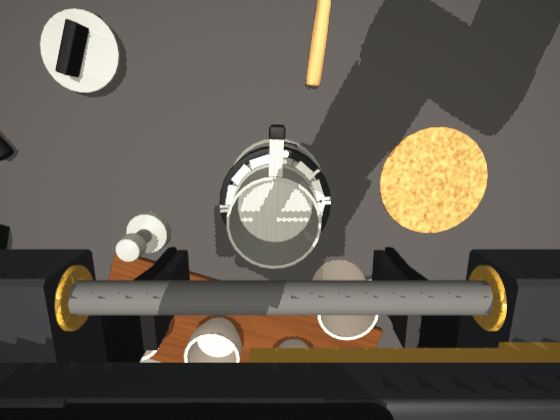

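Now the rim is centred near (273,223), handle top (277,131), lid disc (79,50), bar (72,48), mat (434,180).

```bash
python3 - <<'E'
from h import *
V=[];
for f,hd,ld,mt in(('w1.npz',(277,238),(83,134),(427,240)),('w2.npz',(277,132),(72,48),(434,180))):
    d=np.load(f);c,K,W=d['c'],d['K'],d['W'];o={'K':K,'W':W};V.append(o)
    g=c.max(2);hs=cv2.cvtColor(c,cv2.COLOR_RGB2HSV)
    def comp(m,p,box):
        w=np.zeros_like(m);x,y=p;b=box;w[max(0,y-b):y+b,max(0,x-b):x+b]=m[max(0,y-b):y+b,max(0,x-b):x+b]
        cs=cv2.findContours(w,0,1)[0];return max(cs,key=cv2.contourArea)
    dark=(g<50).astype(np.uint8)*255
    k=comp(dark,ld,35);o['bar']=cv2.minAreaRect(k);print(f,'bar',o['bar'],cv2.contourArea(k))
    k=comp(cv2.morphologyEx(((g>150)|(g<50)).astype(np.uint8)*255,cv2.MORPH_OPEN,np.ones((5,5))),ld,50);o['disc']=cv2.fitEllipse(cv2.convexHull(k));print('disc',o['disc'])
    k=comp(cv2.inRange(hs,(8,90,120),(25,255,255)),mt,70);o['mat']=cv2.fitEllipse(k);print('mat',o['mat'])
    x,y=hd;print('hand\n',g[y-24:y+24:2,x-16:x+26:2])
for n in('bar','disc','mat'):
    print(n,tri([ray(o['K'],o['W'],*o[n][0])for o in V]))
for o in V: print('disc z.024',plane(o['K'],o['W'],*o['disc'][0],.024),'mat',plane(o['K'],o['W'],*o['mat'][0],.004))
E
```

```text
w1.npz bar ((87.11726379394531, 134.74114990234375), (17.36146354675293, 47.760650634765625), 3.814074993133545) 452.5
disc ((88.81790161132812, 132.53375244140625), (70.42280578613281, 80.09075927734375), 138.52857971191406)
mat ((426.3750305175781, 238.81394958496094), (82.59529113769531, 92.01417541503906), 106.1307144165039)
hand
 [[181 149 147 143 141 136 130 120 132 134 138 147 206 182 187 206 162 160
  119 114 108]
 [138 123 115 114 115 115  97  23  39  67  84  95 106 122 132 140 145 144
  137 119 101]
 [116 116 116 115 115 115  85  27  24  23  22  22  23  35  67  84  99 127
  142 142 130]
 [115 115 114 114 114  93  48  34  35  31  28  29  27  23  22  23  23  46
  122 138 148]
 [115 115 115 114 111  23  23  24  22  24  24  44  90  62  39  35  32  37
  114 132 166]
 [113 113 113 114 109  23  23  24  24  23  22  50 115 115 104  91  71  51
  112 132 133]
 [114 113 113 113 107  22  24  22  23  23  23  50 114 113 114 113 114 114
  113 112 115]
 [115 115 117 121 135  21  24  23  25  23  23  41 115 114 114 113 114 113
  114 114 113]
 [ 88  59  70  26  24  22  23  24  24  23  24  28  
[... 3684 characters left out ...]
 252 253 252 252 247 255 255  68  78  37  32
   26  24  72]
 [ 68  65  85 166 206 252 253 252 253 252 252 254 255 255  70  35  36  37
   37  35  26]]
bar (array([ 0.52735615, -0.27116247,  0.04766244]), [np.float64(0.0021710749268557773), np.float64(0.002171074926855707)])
disc (array([ 0.52789716, -0.27854725,  0.02348347]), [np.float64(0.0001743386903490599), np.float64(0.0001743386903490563)])
mat (array([ 0.54338439,  0.24131995, -0.06696466]), [np.float64(3.366503532695132e-06), np.float64(3.366503532794494e-06)])
disc z.024 [ 0.52785758 -0.27849001  0.024     ] mat [0.52968189 0.20562265 0.004     ]
disc z.024 [ 0.52784867 -0.27808289  0.024     ] mat [0.5413039  0.20934956 0.004     ]
```

```bash
python3 - <<'E'
from h import *
V=[np.load(f)for f in('w1.npz','w2.npz')];P=[(276.5,243.5),(277,133)]
print('handle top',tri([ray(v['K'],v['W'],*p)for v,p in zip(V,P)]),[plane(v['K'],v['W'],*p,.193)for v,p in zip(V,P)])
print('rim',plane(V[1]['K'],V[1]['W'],274.5,223,.195))
h=np.mean([plane(v['K'],v['W'],*p,.193)for v,p in zip(V,P)],0);go((h[0],h[1],.29),107.8);go((h[0],h[1],.165-.019),107.8)
E
```

```text
handle top (array([ 0.54020363, -0.01773787,  0.19164287]), [np.float64(5.020128167895269e-05), np.float64(5.0201281678928306e-05)]) [array([ 0.53975847, -0.01792069,  0.193     ]), array([ 0.54012999, -0.01769687,  0.193     ])]
rim [0.61566499 0.0043097  0.195     ]
row [ 0.0568 -0.0022  0.0598] [ 0.01 -0.05  0.26]
row [ 0.0566 -0.0022  0.2038] [ 0.01 -0.05  0.26]
```

In the tool's units: 0.203 m is 10.15, 0.18 m is 9.

Call:
send_path --pt "1.5 -0.1 1 0 0 1.5 1" --pt "2.85 -0.1 3 0 0 1.5 1" --pt "2.85 -0.1 3 0 0 1.5 1" --pt "2.85 -0.1 5 0 0 1.5 1" --pt "2.85 -0.1 7 0 0 1.5 1" --pt "2.85 -0.1 9 0 0 1.5 1" --pt "2.85 -0.1 10.15 0 0 1.5 1" --pt "2.85 -0.1 10.15 0 0 1.5 1" --pt "2.85 -0.1 10.15 0 0 1.5 1" --pt "2.85 -0.1 10.15 0 0 1.5 0" --pt "2.85 -0.1 10.15 0 0 1.5 0" --pt "2.85 -0.1 10.15 0 0 1.5 0" --pt "2.85 -0.1 10.15 0 0 1.5 0" --pt "2.85 -0.1 10.15 0 0 1.5 0" --pt "2.85 -0.1 10.15 0 0 1.5 0" --pt "2.85 -0.1 10.15 0 0 1.5 0" --pt "2.85 -0.1 10.15 0 0 1.5 0" --pt "2.85 -0.1 10.15 0 0 1.5 0"

```text
time_s: 4.65
position: [0.5411, -0.0181, 0.1465]
tcp_rot: [[-0.959, -0.285, -0.0], [-0.285, 0.959, 0.0], [0.0, 0.0, -1.0]]
force: [-0.1, -0.5, -0.5]
opening: 0.263
grasp_force: 0.0
```

Call:
send_path --pt "0 0 0 0 0 0 0" --pt "0 0 0 0 0 0 0" --pt "0 0 0 0 0 0 0" --pt "0 0 0 0 0 0 0" --pt "0 0 0 0 0 0 0" --only "open|grasp|^force"

```text
force: [0.2, -0.6, -0.6]
opening: 0.159
grasp_force: 30.0
```

Call:
send_path --pt "0 0 -0.5 0 0 0 0" --pt "0 0 -1 0 0 0 0" --pt "0 0 -1.5 0 0 0 0" --pt "0 0 -1.5 0 0 0 0"

```text
time_s: 5.55
position: [0.5424, -0.0183, 0.1785]
tcp_rot: [[-0.959, -0.285, 0.004], [-0.285, 0.959, -0.001], [-0.003, -0.002, -1.0]]
force: [-0.5, 0.4, -2.2]
opening: 0.161
grasp_force: 30.0
```

```bash
python3 - <<'E'
from h import *
a=snap("scene")[0];b=snap("side")[0]
f=lambda i,x,y:cv2.resize(i[y:y+100,x:x+130],(400,308),interpolation=2)[:,:,::-1]
cv2.imwrite('pics/z2.png',np.hstack([f(a,210,130),f(b,220,135)]))
# cup centre at mat, keep cup orientation: TCP = mat + (handle - cup axis)
s=bot.read_state();p=np.array(s['position']);m=np.array([.5435,.2095]);d=p[:2]-(.6157,.0043);d=d/np.linalg.norm(d)*.08
t=m+d;print(p,t);go((*t,p[2]),106.5);go((*t,.004+.0315),106.5)
E
```

```text
[ 0.54125476 -0.01807607  0.17712805] [0.46688595 0.18647205]
row [ 1.310e-02  2.173e-01 -1.000e-04] [-0.03  0.05  0.04]
row [0.0132 0.2173 0.1415] [-0.03  0.05  0.04]
```

View pics/z2.png

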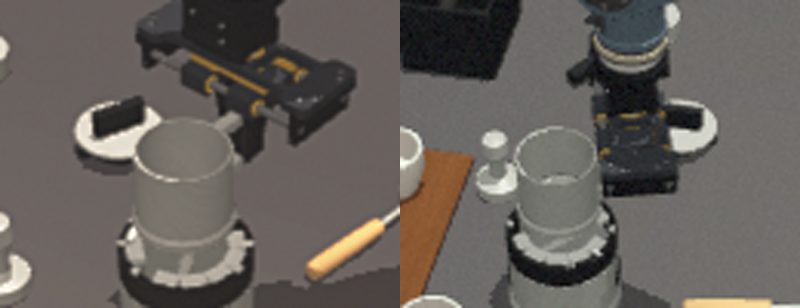

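Cup is lifted about 30 mm and upright, held by the handle. Carry it over the mat.

Call:
send_path --pt "0 0.75 -0.5 0 0 0 0" --pt "0 2.25 -0.5 0 0 0 0" --pt "0.2 4 -0.5 0 0 0 0" --pt "0.3 5.75 -0.5 0 0 0 0" --pt "0.5 7.5 -0.5 0 0 0 0" --pt "0.65 9.25 0 0 0 0 0" --pt "0.65 10.4 1 0 0 0 0" --pt "0.65 10.85 2.5 0 0 0 0" --pt "0.65 10.85 4 0 0 0 0" --pt "0.65 10.85 5.25 0 0 0 0" --pt "0.65 10.85 6 0 0 0 0" --pt "0.65 10.85 6.5 0 0 0 0" --pt "0.65 10.85 6.65 0 0 0 0" --pt "0.65 10.85 6.65 0 0 0 0"

```text
time_s: 7.05
position: [0.4669, 0.1866, 0.0437]
tcp_rot: [[-0.959, -0.285, -0.0], [-0.285, 0.959, 0.0], [0.0, 0.0, -1.0]]
force: [-1.2, 0.3, -3.0]
opening: 0.157
grasp_force: 30.0
```

```bash
python3 - <<'E'
from h import *
a=snap("scene")[0];b=snap("side")[0]
f=lambda i,x,y:cv2.resize(i[y:y+100,x:x+130],(400,308),interpolation=2)[:,:,::-1]
cv2.imwrite('pics/z3.png',np.hstack([f(a,270,210),f(b,220,210)]))
E
```

```text
(no output)
```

View pics/z3.png

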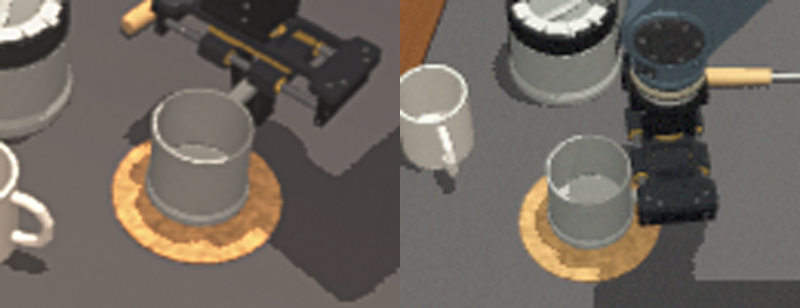

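The cup hovers level, about 8 mm above the middle of the mat; lower gently.

Call:
send_path --pt "0 0 0.15 0 0 0 0" --pt "0 0 0.3 0 0 0 0" --pt "0 0 0.35 0 0 0 0" --pt "0 0 0.35 0 0 0 0"

```text
time_s: 7.55
position: [0.4668, 0.1862, 0.0365]
tcp_rot: [[-0.959, -0.284, -0.0], [-0.284, 0.959, -0.0], [0.0, 0.0, -1.0]]
force: [-0.0, 0.7, -2.8]
opening: 0.158
grasp_force: 30.0
```

Call:
send_path --pt "0 0 0.05 0 0 0 0" --pt "0 0 0.05 0 0 0 0" --only "pos|for"

```text
position: [0.467, 0.1862, 0.0356]
force: [0.3, 0.3, -2.3]
grasp_force: 30.0
```

Call:
send_path --pt "0 0 0.05 0 0 0 0" --pt "0 0 0.05 0 0 0 0" --only "pos|^for"

```text
position: [0.467, 0.1863, 0.0354]
force: [-1.5, -0.9, 5.6]
```

Call:
send_path --pt "0 0 0.05 0 0 0 0" --pt "0 0 0.05 0 0 0 0" --only "pos|^for"

```text
position: [0.4669, 0.1862, 0.0353]
force: [-4.5, -1.8, 13.3]
```

In the tool's units: -0.28 m is -14, -0.26 m is -13.

Call:
send_path --pt "0 0 -0.075 0 0 0 0" --pt "0 0 -0.075 0 0 0 0.3" --pt "0 0 -0.075 0 0 0 0.6" --pt "0 0 -0.075 0 0 0 0.6" --pt "0 0 -0.075 0 0 0 0.6" --pt "0 0 -0.075 0 0 0 0.6" --pt "0 0 -0.075 0 0 0 0.6" --pt "0 0 -0.075 0 0 0 0.6" --pt "0 0 -1 0 0 0 0.6" --pt "0 0 -3 0 0 0 0.6" --pt "0 0 -5.5 0 0 0 0.9" --pt "0 0 -8 0 0 0 1" --pt "0 0 -10.5 0 0 0 1" --pt "0 0 -13 0 0 0 1" --pt "0 0 -14 0 0 0 1" --pt "0 0 -14 0 0 0 1"

```text
time_s: 9.75
position: [0.4689, 0.1866, 0.3174]
tcp_rot: [[-0.959, -0.285, 0.009], [-0.285, 0.959, 0.001], [-0.009, -0.001, -1.0]]
force: [1.1, -0.6, -1.0]
opening: 0.98
grasp_force: 0.0
```

```bash
python3 - <<'E'
from h import *
a=snap("scene")[0];b=snap("side")[0]
f=lambda i,x,y:cv2.resize(i[y:y+100,x:x+130],(400,308),interpolation=2)[:,:,::-1]
cv2.imwrite('pics/z4.png',np.hstack([f(a,270,210),f(b,220,210)]))
go((.6157,.0043,.35),90);go((.63,.0,.33),90)
E
```

```text
row [-0.0915 -0.2169 -0.037 ] [-0.   -0.03 16.53]
row [-0.104  -0.2251 -0.017 ] [-0.   -0.03 16.53]
```

Call:
send_path --pt "-1.5 -2 0 0 0 4 1" --pt "-3 -4 0 0 0 10 1" --pt "-3.8 -6.5 0 0 0 16.5 1" --pt "-3.8 -9 0 0 0 16.5 1" --pt "-3.8 -10.7 0 0 0 16.5 1" --pt "-3.8 -10.7 0 0 0 16.5 1" --pt "-3.8 -10.7 0 0 0 16.5 1" --pt "-3.8 -10.7 0 0 0 16.5 1"

```text
time_s: 10.65
position: [0.5995, 0.0038, 0.3118]
tcp_rot: [[-1.0, -0.001, -0.004], [-0.001, 1.0, 0.001], [0.004, 0.001, -1.0]]
force: [-0.3, 1.1, 0.6]
opening: 1.001
grasp_force: 0.0
```

```bash
python3 - <<'E'
from h import *
c,K,W=snap("wrist");np.savez('w3.npz',c=c,K=K,W=W)
u,v=proj(K,W,[.6157,.0043,.115]);print(u,v);u,v=int(u),int(v)
cr=c[max(0,v-90):v+90,u-120:u+120];print(max(0,v-90),u-120)
cv2.imwrite('pics/w3.png',cv2.resize(cr,None,fx=3.3,fy=3.3,interpolation=2)[:,:,::-1])
E
```

```text
280.35915568622363 206.30679067155626
116 160
```

View pics/w3.png

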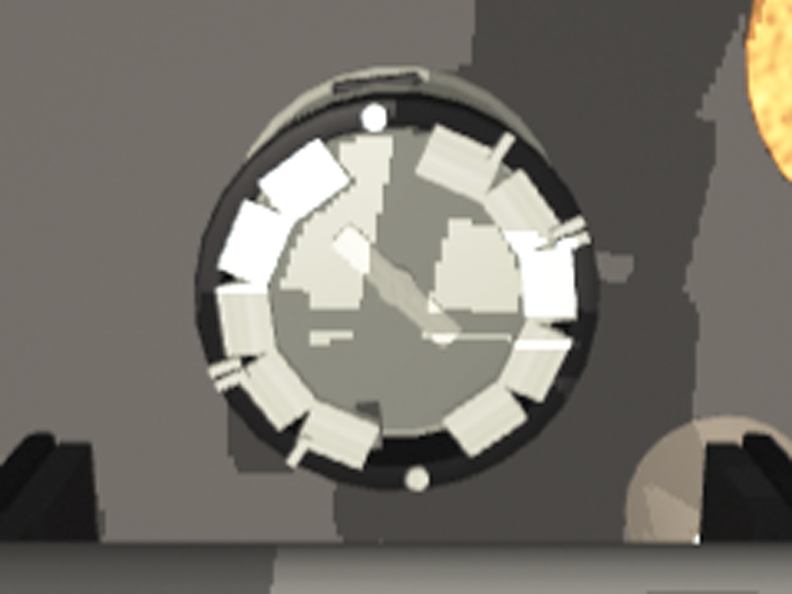

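View pics/z4.png

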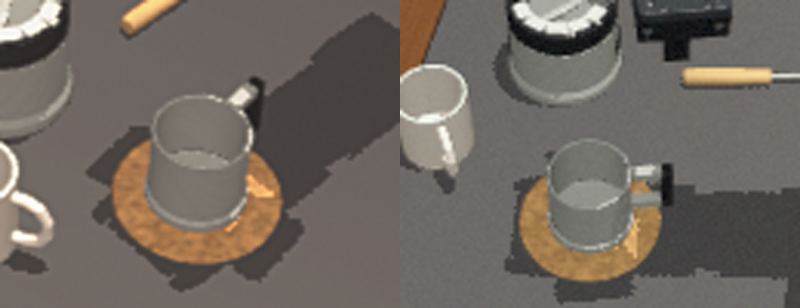

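The wrist crop (scale 3.3, offset 160,116) shows the open mouth: studs at (374,118) and (417,480), single half-mark ribs at (503,150) and (299,455), double ribs at (568,233) and (225,375). The other picture shows the cup upright on the mat, released. A second view gives the mouth's height.

Call:
send_path --pt "-2 -2 0 0 0 0 1" --pt "-2 -2 0 0 0 0 1" --pt "-2 -2 0 0 0 0 1" --pt "-2 -2 0 0 0 0 1" --only "posi"

```text
position: [0.6398, -0.0358, 0.3133]
```

```bash
python3 - <<'E'
from h import *
c,K,W=snap("wrist");np.savez('w4.npz',c=c,K=K,W=W)
d=np.load('w3.npz')
S={n:(160+(u-1.15)/3.3,116+(v-1.15)/3.3)for n,(u,v)in dict(A=(374,118),B=(417,480),rA=(503,150),rB=(299,455)).items()}
cam={0:(d['c'],d['K'],d['W']),1:(c,K,W)};out={}
for n,(u,v)in S.items():
    w=plane(d['K'],d['W'],u,v,.118);g=proj(K,W,w);pts=[]
    for i,(x,y)in((0,(u,v)),(1,g)):
        im=cam[i][0].min(2).astype(float);x0,y0=int(x)-7,int(y)-7
        if n in'AB':
            p=im[y0:y0+15,x0:x0+15];m=(p>130).astype(np.uint8);k,l,st,ce=cv2.connectedComponentsWithStats(m)
            j=min(range(1,k),key=lambda j:np.hypot(*(ce[j]-(x-x0,y-y0))));pts.append(ce[j]+(x0,y0));print(n,i,st[j],pts[-1],(x,y))
        else: pts.append(np.array((x,y)))
    if n in'AB': out[n]=tri([ray(*cam[i][1:],*pts[i])for i in(0,1)]);print(n,out[n],[plane(*cam[i][1:],*pts[i],.117) for i in (0,1)])
    else: out[n]=(plane(d['K'],d['W'],u,v,.117),)
A,B=out['A'][0],out['B'][0];print('centre',(A+B)/2,'len',np.linalg.norm(A-B),'x axis deg',np.degrees(np.arctan2(*(B-A)[1::-1])))
e=out['rB'][0]-out['rA'][0];print('rib axis',np.degrees(np.arctan2(e[1],e[0])),(out['rA'][0]+out['rB'][0])/2)
E
```

```text
A 0 [ 0  3 15 12 94] [272.94680851 153.56382979] (272.9848484848485, 151.4090909090909)
A 1 [ 0  3 15 12 77] [315.36363636 108.96103896] (np.float64(315.34612809463096), np.float64(107.001138233888))
A (array([ 0.56280405, -0.00279332,  0.11976093]), [np.float64(6.194486761672346e-05), np.float64(6.194486761684878e-05)]) [array([ 0.56310786, -0.00280056,  0.117     ]), array([ 0.56270866, -0.00258239,  0.117     ])]
B 0 [ 4  4  7  7 38] [286.02631579 260.76315789] (286.0151515151515, 261.1060606060606)
B 1 [ 5  4  6  8 38] [325.47368421 222.18421053] (np.float64(325.3488368234732), np.float64(222.7090747324765))
B (array([0.67237477, 0.01009106, 0.11919301]), [np.float64(2.386679614228814e-05), np.float64(2.3866796142225474e-05)]) [array([0.67327688, 0.01014637, 0.117     ]), array([0.6729904 , 0.01035581, 0.117     ])]
centre [0.61758941 0.00364887 0.11947697] len 0.110327115116036 x axis deg 6.706592947484619
rib axis -33.03485001392669 [0.61780705 0.00409478 0.117     ]
```

```bash
python3 - <<'E'
from h import *
P={};
for f,(u,v)in(('w3.npz',(273,151.4)),('w4.npz',(315.35,107))):
    d=np.load(f);g=d['c'].min(2)[int(v)-5:int(v)+5,int(u)-7:int(u)+8];print(g)
    P[f]=d
go((.512,-.278,.25),90)
E
```

```text
[[ 22  24  29  35  40  53  55  59  58  58  58  59  58  55  31]
 [ 44  54  59  64  68  89 142 174 134  85  83  82  81  77  38]
 [ 73  80  82  82 108 202 249 252 247 218 124  85  85  80  39]
 [ 84  86  86 108 205 253 255 255 255 253 222  67  79  75  39]
 [ 82  82  81 147 253 255 255 255 255 255 252  66  74  70  38]
 [ 78  77  73 160 255 255 255 255 255 255 254  77  58  55  38]
 [ 72  72  67 126 251 255 255 255 255 255 254  76  37  38  37]
 [ 67  66  64  96 225 255 255 255 255 255 244  63  34  35  35]
 [ 61  59  58  82 175 247 254 255 254 250 145  63  58  59  58]
 [ 49  47  57  66  90 151 232 244 223 186 109 108 108 109 108]]
[[ 77  79  74  59  42  47  30  29  28  28  29  29  28  29  28]
 [ 55  58  55  58  64  74 101 145 138 109  57  34  34  34  34]
 [ 69  73  74  75 111 199 173 195 188 172 141  35  36  35  35]
 [ 79  80  78  88 171 250 201 196 192 193 183  81  35  33  33]
 [ 76  76  74  94 191 245 202 196 192 193 187 125  34  34  33]
 [ 72  71  69  83 167 203 202 197 192 193 189 142  33  33  34]
 [ 68  68  63  63 148 202 202 197 192 192 187 126  33  33  34]
 [ 64  65  60  46 110 192 203 197 192 190 166  79  32  32  31]
 [ 61  59  54  32  61 139 174 176 169 151 105  26  25  25  24]
 [ 52  49  41  35  66  82 129 139 133 111  90  90  91  90  89]]
row [ 0.1282 -0.2421  0.0635] [ 0.04 -0.06  0.12]
```

```bash
python3 - <<'E'
from h import *
a,b=np.load('w3.npz'),np.load('w4.npz')
A=tri([ray(a['K'],a['W'],273.05,151.2),ray(b['K'],b['W'],315.5,107)]);B=np.array([0.67237477,0.01009106,0.11919301])
print(A,(A[0]+B)/2,np.linalg.norm(A[0]-B),np.degrees(np.arctan2(*(B-A[0])[1::-1])))
E
```

```text
(array([ 0.56088814, -0.00261136,  0.11747098]), [np.float64(9.763871583784694e-05), np.float64(9.763871583790202e-05)]) [0.61663146 0.00373985 0.118332  ] 0.11222114221714702 6.500061876093746
```

Call:
send_path --pt "2 -2 0 0 0 0 1" --pt "4 -4 0 0 0 0 1" --pt "5.5 -6 0.5 0 0 0 1" --pt "6.4 -8 1 0 0 0 1" --pt "6.4 -10 2 0 0 0 1" --pt "6.4 -12.1 3.15 0 0 0 1" --pt "6.4 -12.1 3.15 0 0 0 1" --pt "6.4 -12.1 3.15 0 0 0 1" --pt "6.4 -12.1 3.15 0 0 0 1" --only "posi"

```text
position: [0.513, -0.2777, 0.2512]
```

```bash
python3 - <<'E'
from h import *
c,K,W=snap("wrist");np.savez('w5.npz',c=c,K=K,W=W)
u,v=proj(K,W,[.528,-.278,.024]);print(u,v);u,v=int(u),int(v)
cr=c[max(0,v-75):v+75,u-100:u+100];print(max(0,v-75),u-100)
cv2.imwrite('pics/w5.png',cv2.resize(cr,None,fx=4,fy=4,interpolation=2)[:,:,::-1])
E
```

```text
279.76604633930634 197.76762831319843
122 179
```

View pics/w5.png

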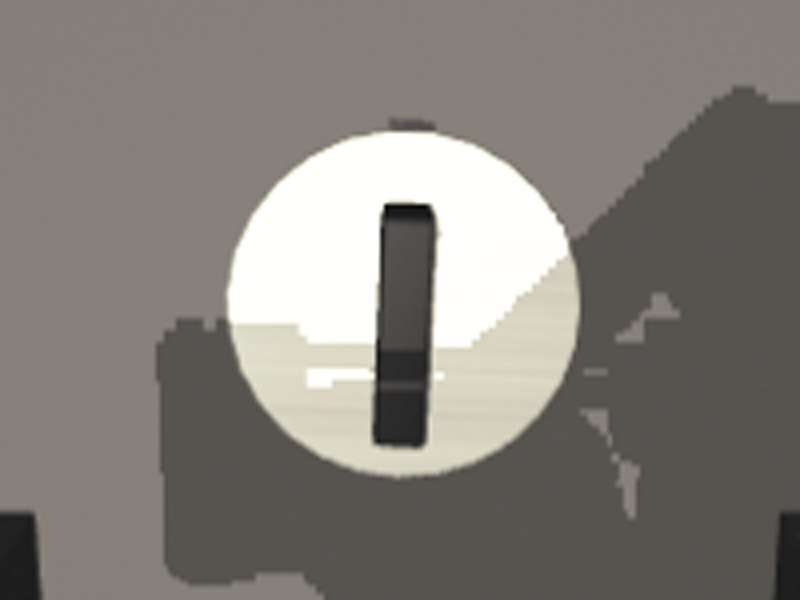

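Lid crop (scale 4, offset 179,122): disc centre about (404,303), bar top face from (410,222) to (400,445), nearly in line with the world x axis.

```bash
python3 - <<'E'
from h import *
d=np.load('w5.npz');K,W=d['K'],d['W'];f=lambda x,y,z:plane(K,W,179+(x-1.5)/4,122+(y-1.5)/4,z)
a,b=f(410.5,222,.054),f(400,445,.054);c=(a+b)/2;h=np.degrees(np.arctan2(b[1]-a[1],b[0]-a[0]))
print(a,b,c,np.linalg.norm(a-b),h,'disc',f(404,303.5,.024))
D=f(404,303.5,.024);x,y=(c[:2]+D[:2]+(.5278,-.2783))[:2]/3 if 0 else ((c+D)/2)[:2];print(x,y)
go((x,y,.12),90+h);go((x,y,.031),90+h)
E
```

```text
[ 0.50063389 -0.27650731  0.054     ] [ 0.55814406 -0.27914116  0.054     ] [ 0.52938898 -0.27782424  0.054     ] 0.057570455009503425 -2.62220106537225 disc [ 0.52770415 -0.27815239  0.024     ]
0.528546565336885 -0.2779883141937489
row [-0.0152 -0.0004  0.1315] [-0.01  0.05  2.77]
row [-0.0151 -0.0004  0.2205] [-0.01  0.05  2.77]
```

In the tool's units: 0.224 m is 11.2, 0.05 m is 2.5.

Call:
send_path --pt "-0.75 0 2.5 0 0 2.8 1" --pt "-0.75 0 5 0 0 2.8 1" --pt "-0.75 0 7.5 0 0 2.8 1" --pt "-0.75 0 9.5 0 0 2.8 1" --pt "-0.75 0 10.75 0 0 2.8 1" --pt "-0.75 0 11.2 0 0 2.8 1" --pt "-0.75 0 11.2 0 0 2.8 1" --pt "-0.75 0 11.2 0 0 2.8 1" --pt "-0.75 0 11.2 0 0 2.8 0" --pt "-0.75 0 11.2 0 0 2.8 0" --pt "-0.75 0 11.2 0 0 2.8 0" --pt "-0.75 0 11.2 0 0 2.8 0" --pt "-0.75 0 11.2 0 0 2.8 0" --pt "-0.75 0 11.2 0 0 2.8 0" --pt "-0.75 0 11.2 0 0 2.8 0" --pt "-0.75 0 11.2 0 0 2.8 0" --pt "-0.75 0 11.2 0 0 2.8 0" --pt "-0.75 0 11.2 0 0 2.8 0" --pt "-0.75 0 11.2 0 0 2.8 0" --pt "-0.75 0 11.2 0 0 2.8 0"

```text
time_s: 14.1
position: [0.5278, -0.2792, 0.0265]
tcp_rot: [[-0.999, 0.048, -0.0], [0.048, 0.999, 0.0], [0.0, 0.0, -1.0]]
force: [0.2, -0.1, -1.1]
opening: 0.16
grasp_force: 30.0
```

Call:
send_path --pt "0 0 0 0 0 0 0" --pt "0 0 0 0 0 0 0" --pt "0 0 0 0 0 0 0" --pt "0 0 0 0 0 0 0"

```text
time_s: 14.5
position: [0.5278, -0.2793, 0.0265]
tcp_rot: [[-0.999, 0.048, -0.0], [0.048, 0.999, 0.0], [0.0, 0.0, -1.0]]
force: [0.5, 0.3, -0.4]
opening: 0.159
grasp_force: 30.0
```

Call:
send_path --pt "0 0 -1 0 0 0 0" --pt "0 0 -3 0 0 0 0" --pt "0 0 -5.5 0 0 0 0" --pt "0 0 -7.5 0 0 0 0" --pt "0 0 -8.25 0 0 0 0" --pt "0 0 -8.25 0 0 0 0"

```text
time_s: 15.1
position: [0.5293, -0.2805, 0.1948]
tcp_rot: [[-0.999, 0.048, 0.005], [0.048, 0.999, -0.004], [-0.006, -0.004, -1.0]]
force: [-0.7, 0.2, -1.6]
opening: 0.164
grasp_force: 30.0
```

```bash
python3 -c "
from h import *
go((.6168,.0038,.1915),96.5)"
```

```text
row [-0.0736  0.2882  0.0025] [-0.26  0.3  -9.26]
```

In the tool's units: -0.075 m is -3.75, 0.287 m is 14.35.

Call:
send_path --pt "-0.75 1 0 0 0 0 0" --pt "-1.75 3 0 0 0 -2 0" --pt "-2.75 5.25 0 0 0 -4 0" --pt "-3.75 7.5 0 0 0 -6 0" --pt "-3.75 9.75 0 0 0 -9.2 0" --pt "-3.75 11.75 0 0 0 -9.2 0" --pt "-3.75 13.25 0 0 0 -9.2 0" --pt "-3.75 14.1 0 0 0 -9.2 0" --pt "-3.75 14.35 0 0 0 -9.2 0" --pt "-3.75 14.35 0 0 0 -9.2 0" --pt "-3.75 14.35 0 0 0 -9.2 0" --pt "-3.75 14.35 0 0 0 -9.2 0"

```text
time_s: 16.3
position: [0.6167, 0.002, 0.1914]
tcp_rot: [[-0.994, -0.11, 0.0], [-0.11, 0.994, -0.0], [0.0, -0.0, -1.0]]
force: [0.1, -1.1, -1.8]
opening: 0.162
grasp_force: 30.0
```

```bash
python3 - <<'E'
from h import *
go((.6166,.0038,.1485),96.5)
c,K,W=snap("wrist");cv2.imwrite('pics/w6.png',c[:,:,::-1]);np.savez('w6.npz',c=c,K=K,W=W)
E
```

```text
row [-0.0001  0.0018  0.0429] [-0.03 -0.   -0.18]
```

View pics/w6.png

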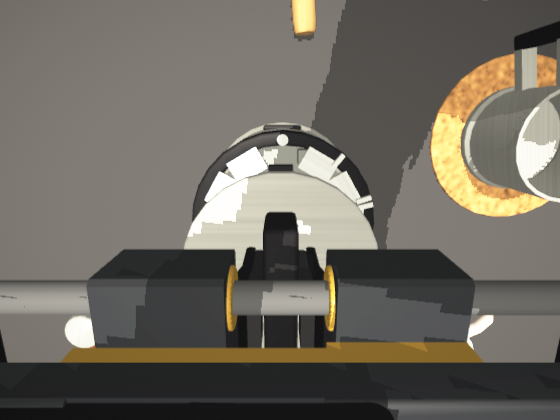

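The wrist view shows lug (282,167) in line with the near stud (282,141); the cup stays on the mat. (That view was one over the picture allowance of 10, so I go on by force and numbers only.)

In the tool's units: 0.001 m is 0.05, 0.051 m is 2.55.

Call:
send_path --pt "0 0.05 1 0 0 0 0" --pt "0 0.05 2.15 0 0 0 0" --pt "0 0.05 2.4 0 0 0 0" --pt "0 0.05 2.55 0 0 0 0" --pt "0 0.05 2.55 0 0 0 0" --only "posi|^force"

```text
position: [0.6169, 0.0042, 0.1409]
force: [0.3, 0.0, -1.4]
```

Call:
send_path --pt "0 0 0.15 0 0 0 0" --pt "0 0 0.3 0 0 0 0" --pt "0 0 0.3 0 0 0 0" --only "posi|^force"

```text
position: [0.6164, 0.0048, 0.1346]
force: [-0.5, -0.1, -1.6]
```

Call:
send_path --pt "0 0 0.15 0 0 0 0" --pt "0 0 0.3 0 0 0 0" --pt "0 0 0.45 0 0 0 0" --pt "0 0 0.45 0 0 0 0" --only "posi|^force"

```text
position: [0.616, 0.0048, 0.1249]
force: [0.1, 0.6, -1.0]
```

Call:
send_path --pt "0 0 0.05 0 0 0 0" --pt "0 0 0.1 0 0 0 0" --pt "0 0 0.1 0 0 0 0" --only "posi|^force"

```text
position: [0.6166, 0.0047, 0.1236]
force: [-0.0, -0.0, -1.1]
```

Call:
send_path --pt "0 0 0.05 0 0 0 0" --pt "0 0 0.05 0 0 0 0" --only "posi|^force"

```text
position: [0.6167, 0.0047, 0.1235]
force: [-1.7, -0.2, 5.5]
```

Call:
send_path --pt "0 0 0.05 0 0 0 0" --pt "0 0 0.05 0 0 0 0" --only "posi|^force"

```text
position: [0.6167, 0.0047, 0.1235]
force: [-2.6, 1.5, 10.4]
```

```bash
python3 -c "
from h import *
s=bot.read_state();print(s['joint_positions'],s['tcp_rot'],s['moment'])"
```

```text
[-9.93137862e+00  3.65556740e+01  8.83222321e+01 -1.35947357e-02
  5.50657853e+01 -1.06366256e+02] [[-9.93684241e-01 -1.12208538e-01  9.34506857e-04]
 [-1.12208915e-01  9.93684572e-01 -3.61102900e-04]
 [-8.88086218e-04 -4.63682262e-04 -9.99999498e-01]] [ 0.09739909  0.61009677 -0.00814486]
```

Disc is down on the flange (z 123.5 mm = fully home). Twist 39.5°.

Units first: shifts go in units of 20 mm. So -0.001 m is -0.05.

Call:
send_path --pt "0 0 -0.05 0 0 4 0" --pt "0 0 -0.05 0 0 8 0" --pt "0 0 -0.05 0 0 12 0" --pt "0 0 -0.05 0 0 16 0" --pt "0 0 -0.05 0 0 20 0" --pt "0 0 -0.05 0 0 24 0" --pt "0 0 -0.05 0 0 28 0" --pt "0 0 -0.05 0 0 32 0" --pt "0 0 -0.05 0 0 35 0" --pt "0 0 -0.05 0 0 38 0" --pt "0 0 -0.05 0 0 39.5 0" --pt "0 0 -0.05 0 0 39.5 0" --pt "0 0 -0.05 0 0 39.5 0"

```text
time_s: 19.55
position: [0.617, 0.004, 0.1235]
tcp_rot: [[-0.838, 0.545, 0.001], [0.545, 0.838, -0.001], [-0.002, -0.0, -1.0]]
force: [-2.0, -2.3, 5.4]
opening: 0.157
grasp_force: 30.0
```

```bash
python3 - <<'E'
from h import *
s=bot.read_state();R=s['tcp_rot'];print(s['moment'],'bar heading',np.degrees(np.arctan2(R[1][1],R[0][1]))-90)
c,K,W=snap("wrist");np.savez('w7.npz',c=c,K=K,W=W)
a=np.radians(-33);r=np.array([np.cos(a),np.sin(a),0])
print('rib px',proj(K,W,np.array([.6166,.004,.118])-.056*r),'bar end px',proj(K,W,np.array([.6166,.0045,.1505])-.03*r))
g=c.max(2)
for y in range(196,250,6):
    x=np.where(g[y,220:340]<110)[0]+220;print(y,x.min() if len(x) else'',x.max() if len(x) else'',len(x))
print(g[120:176:4,250:320:3])
E
```

```text
[-0.24471441  0.3038877   0.08146727] bar heading -33.02210941064755
rib px (np.float64(279.755682059161), np.float64(148.97433151125608)) bar end px (np.float64(280.90087563302694), np.float64(224.66716861299787))
196   0
202   0
208   0
214 266 294 29
220 265 295 31
226 264 296 33
232 263 297 35
238 263 297 35
244 263 297 35
[[ 87  88  87  88  88  88  87  87  88  87  87  88  87  87  88  87  88  87
   88  88  88  87  87  88]
 [112  87  88  91  97 114 124 138 148 150 152 150 145 133 126 119 112  88
   88  87  88  88  87  88]
 [145 145 152 153 155 153 154 151 148 140 140 146 148 148 152 154 154 153
  153 144 114  87  87  88]
 [182 149 130 120 122 121 121 122 121 119 122 123 124 122 122 122 123 122
  136 151 155 152 150 125]
 [119  88  69  40  25  26  26  25  27  28  26  27  26  25  25  25  26  26
   47  97 122 122 133 152]
 [ 32  35  38  41  43  45  45  46  48 249 249 154  46  46  44  45  43  42
   40  37  29  26  46  96]
 [ 48  48  49  48  47  47  49  48  47 249 249 155  48  48  47  48  48  48
   47  48  47  45  43  36]
 [ 47  47  48  48  49  47  48  47  48 248 248 153  48  48  48  47  47  48
   49  48  47  47  47  47]
 [ 47  48  47  48  48  48  48  47  90 248 248 232  47  47  49  48  84  48
   48  47  46  46  46  47]
 [ 68 150 216 234 248 248 248 247 247 248 248 246 122  96  39  33 247 248
  248 213  77  47  47  46]
 [247 246 245 244 243 243 242 242 241 248 248 244 168 168 126 165 241 242
  243 246 247 248 243 156]
 [241 241 241 242 242 244 244 245 245 245 245 244 176  97 143 245 244 244
  242 241 241 242 244 246]
 [244 244 244 244 244 244 243 243 243 243 243 244 237  47 168 243 243 244
  244 244 244 243 241 241]
 [242 243 243 241 218 162 132 131 134 134 134 133 142 141 140 154 213 238
  243 242 243 244 244 245]]
```

The rib (column 280) and the bar (263–297, centre 280) line up, the disc is on the flange, and the spring moment is felt. I check that it holds, then hand in.

Call:
send_path --pt "0 0 0 0 0 0 0" --pt "0 0 0 0 0 0 0" --pt "0 0 0 0 0 0 0" --pt "0 0 0 0 0 0 0" --pt "0 0 0 0 0 0 0"

```text
time_s: 20.1
position: [0.617, 0.004, 0.1235]
tcp_rot: [[-0.838, 0.545, 0.001], [0.545, 0.838, -0.001], [-0.002, -0.0, -1.0]]
force: [-1.2, -2.1, 6.1]
opening: 0.157
grasp_force: 30.0
```

```bash
python3 - <<'E'
from h import *
c,K,W=snap("wrist");g=c.max(2)
for y in(220,244):
    x=np.where(g[y,220:340]<110)[0]+220;print(y,x.min(),x.max())
print(np.where(g[144,260:300]>150)[0]+260)
print(bot.hand_in())
E
```

```text
220 265 295
244 263 297
[276 277 278 279 280 281 282 283]
the job is handed in; nothing more can be done
None
```

The cup stands upright and released on the cork mat, and the lid is fully home, turned to the half mark and still held there; handed in at about 20 s, with 11 pictures viewed, one over the limit of 10.

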